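# Push the empty tin through the recycling caddy's flap

## Robot

A 6-joint arm with a two-finger parallel gripper is mounted at the origin on the work surface. World frame = base frame: x ahead of the robot, y to its left, z up, the work surface at z = 0. Lengths are in m, angles in degrees, forces in N, time in s.
With the tool pointing down it reaches from about 0.25 to 0.725 m from the base axis. Payload 9.7 kg.
Tool frame: the origin (TCP) lies between the finger pads; the fingertips stand 19 mm ahead of it and the grasp point (between the pads) is the TCP; z points along the fingers, y is the line along which they close (so a half turn about z gives the same grasp; the last joint's range is limited). The gripper opens to 85 mm and grips with 20 to 120 N. Pads are 22 mm wide; open, the fingers measure 114 mm over their backs; the gripper's body (76 mm by 85 mm) begins 54 mm behind the grasp point. The pads swing forward as they close: fully open they stand 13 mm farther back than shut.
Start: joints at [75.172, 4.979, 10.078, 95.1, 0, 90], TCP at [0.141, 0.532, 0.25] pointing down, gripper open.
Joint ranges: [-179.16, 179.16], [-48.56, 103.87], [-65.8, 70.77], [-126.05, 130.52], [-82.76, 87.17], [-180, 180]. Speed limits (degrees/s): [127.2, 127.2, 147.25, 180, 180, 180].

## Interface

Orientations are given as [roll, pitch, yaw] about the fixed x, y, z axes, in that order (R = Rz(yaw) Ry(pitch) Rx(roll)).
In Python, from workcell import telemetry, camera, calibration, workorder gives the robot as it stands.
- The arm moves only by the tool play_rows, never from a script. Its argument "increments" is a list of rows, each a list of 3 entries, a list of its own where there are three numbers: the shift along the tool's x, y, z in mm, then the turn, a rotation vector about the tool's x, y, z in degrees, then the closure, from 0 (fully open) to 1 (shut). In form: [[[x, y, z], [ax, ay, az], jaw], ...]. A call has 1 to 20 rows; each row is the pose to reach, as a shift and turn from the pose commanded when the call began, along the tool's axes at that moment; what a row does not reach only later rows make up. A row lasts 1/10 s, in which the tool goes at most 50 mm and 8.59 degrees, less where a joint would pass 70% of its speed; a pose out of reach is approached as far as the arm can. A call with a gripper value outside its range is refused whole. The fingers move at their own pace and stop on an object; "grip_force" is the grip in N (left out, the last holds). Time passes only in rows, so rows that repeat a pose let the fingers close. It gives the time, the measured TCP pose, the force, the opening and the grip force at its end, in the units of the state.
- telemetry.get_obs(): the state, without advancing time (a new reading comes with each control period).
- camera(name): name is "scene" or "top" or "wrist"; returns (picture, depth): 480x640x3 uint8, red, green, blue; 480x640 float32, m along the optical axis (not along the pixel's ray), 0 where there is no reading.
- calibration(name): a dict with "vertical_fov" (degrees; the focal length in pixels is half the picture's height over the tangent of half this angle, whatever the lens; pixels are square), "cx", "cy" (the principal point, pixels), "rvec" (rotation vector, rad) and "tvec" (3), from world to camera coordinates, as OpenCV has them; the wrist camera has in their place "hand_eye" (4x4, takes a point from camera to tool coordinates, whose origin is the TCP and whose axes are the flange's). Camera axes: x right, y down, z forward; pixel columns grow to the right and rows downward; lengths in m; the calibration is good to about 2 mm. A picture is of the moment at which its call begins: read the wrist's pose just before it. calibration takes no time and is no camera call.
- workorder.job_done(): hands the job in; it is judged then, once.
The state is a dict: "time": time; "q": joint angles; "qd": joint speeds; "joint_efforts": joint torques, N m; "ee_pos": TCP position; "tcp_rot": TCP orientation; "wrist_force": force on the tool from outside, world axes, zero at the start; "torque": the same for the moment, N m; "opening": finger opening in m; "grasp_force": force on a finger pad.
Only numpy, scipy, OpenCV 4.12 (cv2) and the standard library are available. Lean on these libraries where they do the work, as an engineer would, in place of code of your own. Each camera call takes 0.05 s, during which the arm holds its last target. There are 200 camera calls.

## Task

Put the empty red tin away in the recycling caddy without picking it up: with one finger push the caddy's self-closing flap inward and keep it open, and with the other finger push the tin along the ledge and over its far edge, so that it drops into the caddy. The tin must not be used to shove the flap open, and must never be lifted. Then draw back so that the flap falls shut, and leave the oil bottle and the salt and pepper jars where they stand.

Things in the scene. Friction and masses are not known exactly. Their poses are not given: they have to be found in the camera images.
- caddy: White recycling caddy, fixed, hollow: 270 mm deep (its x, -145 to +125), 240 mm wide (y -120 to +120). Origin on the counter straight below the middle of the sill; x points level from the ledge in towards the flap, z up. The front (x < 0) is a level light-wood ledge 130 mm above the counter. Past the sill (x > 0) is the mouth, closed by the flap, with 8 mm side cheeks at both ends of y.
- sill (a point): Middle of the sill, the far edge of the ledge's top surface, 130 mm above the counter; axes as the caddy's. With the flap open, a tin pushed past it by more than half its width tips into the caddy, whose inner floor is 124 mm lower.
- rod (a point): Middle of the flap's hinge rod, 6 mm thick, along the caddy's y: 75 mm past the sill, 50 mm above the ledge. Behind it a hood, its roof 56 mm above the ledge. With the flap pushed in, the mouth is open from above between sill and rod: fingers pointing straight down, tips just above ledge height, can move in from the ledge to 65 mm past the sill.
- flap (a joint): Angle (rad) of the black flap, 222 x 87 x 3 mm, hinged at its upper edge. 0 = shut, sloping up 34 degrees from sill to rod; grows as the lower edge swings in, away from the ledge; stop at 0.95. A spring shuts it. A fingertip 8 mm above the ledge meets it 10 mm past the sill, pushes with 1 to 3 N, and holds it at about 0.65 rad when its front is 60 mm past the sill.
- flap_edge (a point): Middle of the flap's lower (free) edge, marked by a yellow stripe; moves with the flap.
- tin: Empty round food tin, red with bright metal rims and top, 48 mm diameter, 28 mm high, about 40 g, standing on the ledge 45 to 75 mm before the sill and up to 45 mm to either side of its middle. Origin at the centre of its underside, z axis up.
- oil: Bystander: green oil bottle with yellow label, 56 mm diameter, 190 mm high, on the counter beside the caddy. Origin at the centre of its underside.
- pepper: Bystander: dark brown pepper jar, 42 mm diameter, 100 mm high, on the counter beside the caddy. Origin at the centre of its underside.
- salt: Bystander: white salt jar with steel cap, 42 mm diameter, 100 mm high, on the counter beside the caddy. Origin at the centre of its underside.

How it is judged:
By the outcome, as a careful person would: the job done as asked, in the order asked, and still so for the second after the job is handed in, with the robot touching nothing.
It also fails if it takes over 38 s, if anything falls off the work surface, if the arm or the gripper's body presses on something with over 40 N, if the wrist force passes 120 N, or if a joint passes its speed limit or range.

## Working session

There is one attempt and no reset: what is moved stays moved. The work goes in short steps, Python scripts to look and compute and a tool call to move; the robot and the scene stay as the last step left them, time stands still between calls to the robot, and variables do not carry over. Pictures are saved under pics/ and viewed, at most 10 in all, crops included, and the job is handed in when it is done.

Besides the shell and the picture viewer there is one more tool, called by a JSON object that holds its "name" and its "arguments", one argument or row to a line. play_rows: Moves the arm, as the interface text tells. Its arguments: {"type":"object","properties":{"increments":{"type":"array"},"grip_force":{"type":"number"}},"required":["increments"]}

```bash
mkdir -p pics; cat > h.py <<'E'
import numpy as np, cv2
from workcell import telemetry, camera, calibration, workorder
from scipy.spatial.transform import Rotation as R
def K(c):
    f=240/np.tan(np.radians(c["vertical_fov"])/2); return f,c["cx"],c["cy"]
def cloud(name,save=None):
    o=telemetry.get_obs(); p,d=camera(name); c=calibration(name)
    f,cx,cy=K(c); v,u=np.mgrid[:480,:640]
    P=np.dstack([(u-cx)/f*d,(v-cy)/f*d,d])
    if "rvec" in c:
        M=cv2.Rodrigues(np.array(c["rvec"],float))[0]; W=(P-np.array(c["tvec"]).ravel())@M
    else:
        H=np.array(c["hand_eye"]); P=P@H[:3,:3].T+H[:3,3]
        W=P@R.from_euler('xyz',o["tcp_rot"],degrees=True).as_matrix().T+o["ee_pos"]
    W[d==0]=np.nan
    if save: cv2.imwrite(save,p[:,:,::-1])
    np.savez(f"{name}.npz",p=p,W=W,d=d)
    return p,d,W
E
python3 - <<'E'
from h import *
for n in("top","scene"):
    p,d,W=cloud(n,f"pics/{n}.png"); print(n,calibration(n))
print(telemetry.get_obs())
a=cv2.imread("pics/top.png");b=cv2.imread("pics/scene.png")
E
```

```text
top {'vertical_fov': 54.11208809139465, 'cx': 317.3361404781979, 'cy': 236.4088292201242, 'rvec': array([ 2.15502514, -2.15286618,  0.108525  ]), 'tvec': array([0.06667228, 0.60159809, 0.85092105])}
scene {'vertical_fov': 47.90363114104616, 'cx': 326.2826698943145, 'cy': 243.05087968192973, 'rvec': array([ 0.61994891,  2.58851422, -1.2007062 ]), 'tvec': array([ 0.49391441, -0.08258022,  1.32222757])}
{'time': 0.1, 'q': array([ 7.51712434e+01,  5.00651596e+00,  1.00400211e+01,  9.51005340e+01,
       -4.17811733e-04,  9.00005254e+01]), 'qd': array([-0.02158195, -0.06771072,  0.18019906,  0.09735329,  0.04265451,
       -0.04745985]), 'joint_efforts': array([ 1.34632110e-04, -5.21562660e+01,  4.65652585e+01,  1.59261766e-02,
        2.77790429e-05, -6.95142077e-06]), 'ee_pos': array([0.14071622, 0.53150164, 0.24967691]), 'tcp_rot': array([-1.79932971e+02,  4.18426147e-04,  1.65170718e+02]), 'wrist_force': array([-0.37290186,  0.17584797, -0.33960768]), 'torque': array([0.00376138, 0.03735558, 0.01507383]), 'grasp_force': 0.0, 'opening': 0.08549796768302335}
```

View pics/top.png

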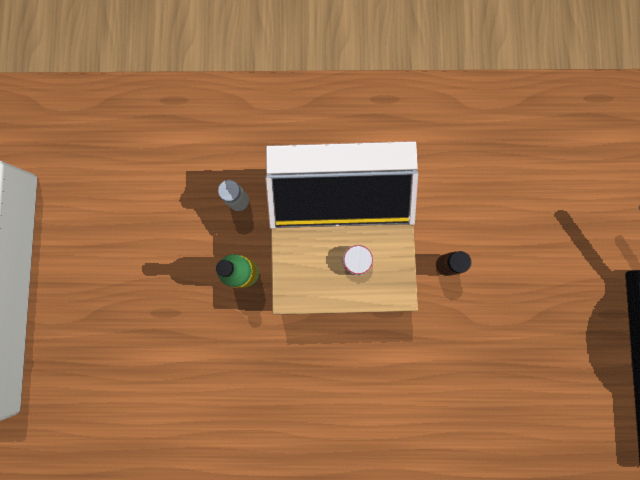

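View pics/scene.png

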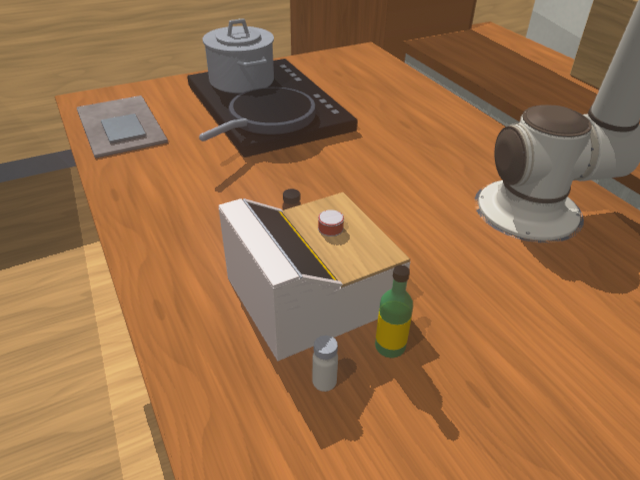

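The top view shows the caddy upright in the image: ledge front corners at (273,313) and (417,310), the yellow flap edge at row ~221, and the tin's top at (358,260). The oil is at (237,270), salt at (233,195) and pepper at (457,263). Next I fit positions from the depth data.

```bash
python3 - <<'E'
from h import *
for n in("top","scene"):
    z=np.load(n+".npz");p,W=z["p"].astype(int),z["W"]
    hsv=cv2.cvtColor(z["p"],cv2.COLOR_RGB2HSV)
    Z=W[...,2]
    led=(abs(Z-.13)<.006)&(hsv[...,1]>60)&(hsv[...,0]<25)&(W[...,0]>.2)&(W[...,0]<.7)
    k,l,s,_=cv2.connectedComponentsWithStats(led.astype(np.uint8)); i=1+s[1:,4].argmax(); m=l==i
    pts=W[m]; r=cv2.minAreaRect((pts[:,:2]*1000).astype(np.float32)); print(n,"ledge",s[i],r,"z",np.median(pts[:,2])); print(cv2.boxPoints(r))
    yel=(hsv[...,0]>22)&(hsv[...,0]<34)&(hsv[...,1]>200)&(hsv[...,2]>120)&(Z>.125)&(Z<.16)
    q=W[yel]; print("yel",len(q),np.nanmedian(q,0), q[q[:,1].argmin()],q[q[:,1].argmax()])
    c=np.nanmean(pts,0)
    t=(Z>.15)&(Z<.167)&(np.hypot(W[...,0]-c[0],W[...,1]-c[1])<.065)
    k,l,s,_=cv2.connectedComponentsWithStats(t.astype(np.uint8)); i=1+s[1:,4].argmax(); q=W[l==i]
    print("tin",s[i],(q.min(0)+q.max(0))/2,q.max(0)-q.min(0),np.median(q[:,2]))
    for lo,hi in((.06,.101),(.17,.2)):
        t=(Z>lo)&(Z<hi)&(W[...,0]<.75)&(W[...,0]>.2)
        k,l,s,_=cv2.connectedComponentsWithStats(t.astype(np.uint8))
        for i in range(1,k):
            if s[i,4]>60:q=W[l==i];print(lo,s[i],q.min(0).round(3),q.max(0).round(3))
E
```

```text
top ledge [  271   224   147    91 11700] ((536.6273193359375, 22.14409637451172), (145.1990509033203, 241.3519287109375), 1.5522338151931763) z 0.13197188689359032
[[ 460.78552   140.80919 ]
 [ 467.32336  -100.454185]
 [ 612.4691    -96.520996]
 [ 605.9313    144.74237 ]]
yel 411 [0.61555529 0.02441235 0.13835548] [ 0.61718493 -0.08403057  0.13767633] [0.61359164 0.13477437 0.13976105]
tin [343 245  30  30 715] [5.49809043e-01 4.71318470e-04 1.57503914e-01] [0.04701616 0.04685303 0.01336684] 0.16042149193719205
0.06 [   0  162   21  256 2635] [0.277 0.623 0.06 ] [0.73  0.633 0.101]
0.06 [222 185  23  21 173] [0.656 0.203 0.06 ] [0.691 0.242 0.101]
0.06 [442 252  19  23 188] [ 0.53  -0.188  0.06 ] [ 0.57  -0.159  0.101]
0.06 [238 257  17  31 119] [0.506 0.181 0.06 ] [0.56  0.209 0.101]
0.17 [ 266  142  152   53 6668] [ 0.655 -0.095  0.17 ] [0.736 0.148 0.193]
0.17 [216 260  18  17 245] [0.522 0.196 0.177] [0.547 0.222 0.195]
scene ledge [ 279  193  131   95 5716] ((540.8160400390625, 22.91608428955078), (152.890625, 243.6405487060547), 2.1632721424102783) z 0.13018836084958596
[[ 459
[... 285 characters left out ...]
957717 0.04868712 0.01191239] 0.158181841026148
0.06 [208  64  66  25 824] [ 0.295 -0.945  0.06 ] [ 0.498 -0.809  0.101]
0.06 [ 199   88  117   54 3305] [ 0.277 -0.762  0.06 ] [ 0.657 -0.494  0.101]
0.06 [283 189  18  22 276] [ 0.535 -0.199  0.063] [ 0.573 -0.159  0.101]
0.06 [ 223  242  171   98 2533] [ 0.496 -0.093  0.06 ] [0.739 0.152 0.101]
0.06 [378 309  34  29 542] [0.516 0.193 0.06 ] [0.566 0.24  0.101]
0.06 [313 336  25  36 680] [0.659 0.205 0.06 ] [0.699 0.246 0.101]
0.17 [ 203   27   71   27 1478] [ 0.284 -1.032  0.17 ] [ 0.502 -0.804  0.199]
0.17 [ 219  199   94   94 3731] [ 0.662 -0.094  0.17 ] [0.739 0.15  0.189]
0.17 [393 265  17  20 266] [0.522 0.197 0.17 ] [0.551 0.224 0.193]
```

The sill is at about (0.6095, 0.024) with yaw 1.7°. The tin is at caddy (-60, -21). I'll line the finger axis up with caddy x, so the tin sits between the fingers: the front finger holds the flap and the rear one pushes the tin. First move is to hover above it.

{"name": "play_rows", "arguments": {
  "increments": [
    [[-36, -27, -10], [0, 0, 5], 0],
    [[-72, -54, -20], [0, 0, 10], 0],
    [[-108, -81, -20], [0, 0, 15], 0],
    [[-144, -108, -20], [0, 0, 20], 0],
    [[-180, -135, -20], [0, 0, 25], 0],
    [[-216, -162, -20], [0, 0, 30], 0],
    [[-252, -189, -20], [0, 0, 35], 0],
    [[-288, -216, -20], [0, 0, 40], 0],
    [[-324, -243, -20], [0, 0, 45], 0],
    [[-360, -270, -20], [0, 0, 50], 0],
    [[-396, -297, -20], [0, 0, 55], 0],
    [[-432, -324, -20], [0, 0, 60], 0],
    [[-468, -351, -10], [0, 0, 65], 0],
    [[-504, -378, 0], [0, 0, 70], 0],
    [[-530, -397, 0], [0, 0, 73], 0],
    [[-542, -405, 0], [0, 0, 73.5], 0],
    [[-542, -405, 0], [0, 0, 73.5], 0],
    [[-542, -405, 0], [0, 0, 73.5], 0]
  ]
}}

```text
time: 1.9
ee_pos: [0.5607, 0.002, 0.2503]
tcp_rot: [-180.0, -0.0, 91.7]
wrist_force: [0.4, 0.0, -0.2]
opening: 0.0851
grasp_force: 0.0
```

```bash
python3 - <<'E'
from h import *
o=telemetry.get_obs();print(o["time"],o["ee_pos"],o["tcp_rot"],o["opening"])
cloud("wrist","pics/w1.png");cloud("scene","pics/s1.png")
a=cv2.imread("pics/w1.png");b=cv2.imread("pics/s1.png")
cv2.imwrite("pics/c1.png",np.hstack([cv2.resize(a,(400,300)),cv2.resize(b,(400,300))]))
W=np.load("wrist.npz")["W"];Z=W[...,2]
t=(Z>.15)&(Z<.167)&(np.hypot(W[...,0]-.55,W[...,1])<.06);q=W[t];print("tin",len(q),(q.min(0)+q.max(0))/2,q.max(0)-q.min(0))
E
```

```text
1.9 [0.5606681  0.00201567 0.25028933] [-1.79969394e+02 -1.77963266e-02  9.17220357e+01] 0.08514896612934893
tin 6121 [5.51058466e-01 3.16011013e-04 1.55515295e-01] [0.04834048 0.0490354  0.01095166]
```

View pics/c1.png

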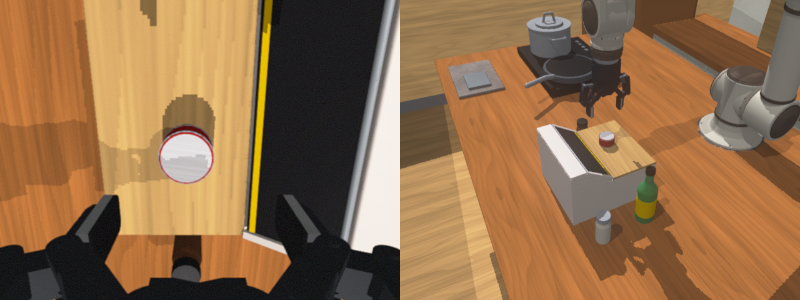

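The wrist view shows the tin between the two fingers, with its top at (186,157) in the left panel. The flap stripe is at column ~262. The scene panel shows both fingertips hanging clear above the ledge. Next I measure the fingertip height and width, and the sill.

```bash
python3 - <<'E'
from h import *
ee=np.array([.5607,.002,.2503]);s=np.array([.6095,.0242]);a=np.radians(1.7);x=np.array([np.cos(a),np.sin(a)]);y=np.array([-x[1],x[0]])
for n in("wrist","scene"):
    z=np.load(n+".npz");W=z["W"];Z=W[...,2];D=W[...,:2]-ee[:2];u,v=D@x,D@y
    for nm,m in(("B",u<-.02),("A",u>.02)):
        f=(abs(u)<.075)&(abs(v)<.02)&(Z>.2)&(Z<.29)&m
        if f.sum(): print(n,nm,f.sum(),"zmin",np.percentile(Z[f],[0,1,5]),"u",np.percentile(u[f&(Z<.25)],[1,50,99]) if (f&(Z<.25)).any() else 0,"v",v[f&(Z<.25)].min() if (f&(Z<.25)).any() else 0,v[f&(Z<.25)].max() if (f&(Z<.25)).any() else 0)
W=np.load("wrist.npz");hsv=cv2.cvtColor(W["p"],cv2.COLOR_RGB2HSV);W=W["W"];D=W[...,:2]-s;U,V=D@x,D@y
led=(abs(W[...,2]-.13)<.006)&(hsv[...,1]>60)&(hsv[...,0]<25)
for lo in(-.08,-.04,.0):
    m=led&(V>lo)&(V<lo+.02);print("ledge",lo,m.sum(),np.percentile(U[m],[0.3,99.7]) if m.any() else 0,np.median(W[m][:,2]) if m.any() else 0)
E
```

```text
wrist B 6231 zmin [0.24375543 0.24569997 0.24975587] u [-0.04829149 -0.04211441 -0.04168409] v -0.011548676122608237 0.011186336277483633
wrist A 6266 zmin [0.24370483 0.24587989 0.24970771] u [0.0429256  0.04337239 0.0495412 ] v -0.01098919312674964 0.0114603533732465
scene B 242 zmin [0.2456343  0.24639164 0.24915153] u [-0.0485239  -0.04206851 -0.04098875] v -0.008058265310662569 0.010462827187934138
scene A 215 zmin [0.2436301  0.24732973 0.25058186] u [0.04452903 0.04919949 0.05083226] v -0.003094895246174377 0.011709150609308086
ledge -0.08 6290 [-0.14299039  0.00490628] 0.12986645292890442
ledge -0.04 4731 [-0.14367479  0.00490365] 0.12990602874766086
ledge 0.0 8544 [-0.14336162  0.00495729] 0.12991835147116712
```

```bash
python3 - <<'E'
from h import *
ee=np.array([.5607,.002,.2503]);a=np.radians(1.7);x=np.array([np.cos(a),np.sin(a)]);y=np.array([-x[1],x[0]])
z=np.load("scene.npz");W=z["W"];Z=W[...,2];D=W[...,:2]-ee[:2];u,v=D@x,D@y
for lo in np.arange(.24,.36,.01):
    f=(abs(u)<.12)&(abs(v)<.06)&(Z>=lo)&(Z<lo+.01)
    if f.sum()>5: print(round(lo-ee[2],3),f.sum(),np.percentile(u[f],[1,99]).round(4),np.percentile(v[f],[1,99]).round(4))
E
```

```text
-0.01 26 [-0.0484  0.0508] [-0.0075  0.0116]
-0.0 100 [-0.054   0.0574] [-0.0097  0.0128]
0.01 117 [-0.0549  0.0577] [-0.0106  0.0124]
0.02 115 [-0.0545  0.0582] [-0.011   0.0129]
0.03 99 [-0.063   0.0618] [-0.0093  0.0141]
0.04 266 [-0.0703  0.0753] [-0.0094  0.0146]
0.05 330 [-0.0713  0.0747] [-0.0124  0.0178]
0.06 384 [-0.0691  0.0737] [-0.0165  0.0183]
0.07 306 [-0.0685  0.0727] [-0.0118  0.0198]
0.08 441 [-0.066   0.0709] [-0.0082  0.0211]
0.09 492 [-0.0641  0.0699] [-0.0121  0.0141]
0.1 76 [-0.0599  0.063 ] [-0.0083  0.0274]
```

Open fingertips are 6 mm below the TCP, and the knuckles flare out 75 mm from 40 mm above it. To clear the hood I'll keep the tips about 16 mm above the ledge (TCP z ≈ 0.152). Descend.

{"name": "play_rows", "arguments": {
  "increments": [
    [[-1.5, 0, 12], [0, 0, 0], 0],
    [[-1.5, 0, 26], [0, 0, 0], 0],
    [[-1.5, 0, 40], [0, 0, 0], 0],
    [[-1.5, 0, 54], [0, 0, 0], 0],
    [[-1.5, 0, 68], [0, 0, 0], 0],
    [[-1.5, 0, 80], [0, 0, 0], 0],
    [[-1.5, 0, 90], [0, 0, 0], 0],
    [[-1.5, 0, 96], [0, 0, 0], 0],
    [[-1.5, 0, 98], [0, 0, 0], 0],
    [[-1.5, 0, 98], [0, 0, 0], 0],
    [[-1.5, 0, 98], [0, 0, 0], 0]
  ]
}}

```text
time: 3.1
ee_pos: [0.5614, -0.0001, 0.1528]
tcp_rot: [180.0, 0.0, 91.7]
wrist_force: [-0.1, 0.2, -0.2]
opening: 0.0854
grasp_force: 0.0
```

{"name": "play_rows", "arguments": {
  "increments": [
    [[0, 3, 0], [0, 0, 0], 0],
    [[0, 7, 0], [0, 0, 0], 0],
    [[0, 11, 0], [0, 0, 0], 0],
    [[0, 15, 0], [0, 0, 0], 0],
    [[0, 19, 0], [0, 0, 0], 0],
    [[0, 23, 0], [0, 0, 0], 0],
    [[0, 27, 0], [0, 0, 0], 0],
    [[0, 31, 0], [0, 0, 0], 0],
    [[0, 35, 0], [0, 0, 0], 0],
    [[0, 39, 0], [0, 0, 0], 0],
    [[0, 43, 0], [0, 0, 0], 0],
    [[0, 46, 0], [0, 0, 0], 0],
    [[0, 49, 0], [0, 0, 0], 0],
    [[0, 50, 0], [0, 0, 0], 0],
    [[0, 50, 0], [0, 0, 0], 0]
  ]
}}

```text
time: 4.6
ee_pos: [0.6111, 0.0014, 0.1521]
tcp_rot: [-180.0, -0.0, 91.7]
wrist_force: [-1.9, -0.2, -0.4]
opening: 0.0859
grasp_force: 1.1
```

```bash
python3 - <<'E'
from h import *
o=telemetry.get_obs();print(o["time"],o["ee_pos"],o["wrist_force"])
cloud("wrist","pics/w2.png");cloud("scene","pics/s2.png")
a=cv2.imread("pics/w2.png");b=cv2.imread("pics/s2.png")[130:370,180:500]
cv2.imwrite("pics/c2.png",np.hstack([cv2.resize(a,(400,300)),cv2.resize(b,(400,300))]))
E
```

```text
4.6 [0.61109506 0.00143203 0.15214731] [-1.92456927 -0.17334234 -0.38372427]
```

View pics/c2.png

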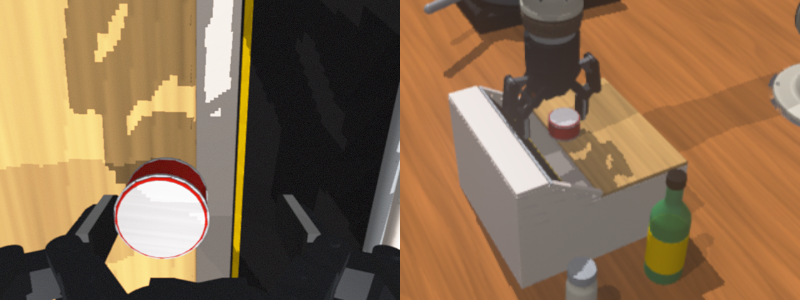

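The flap is held open: its yellow edge is at column ~243 in the left panel, and the caddy interior is visible. The tin (163,215) still stands on the ledge against the rear finger, and the sill is at column ~197. I'll measure the margins.

```bash
python3 - <<'E'
from h import *
z=np.load("wrist.npz");hsv=cv2.cvtColor(z["p"],cv2.COLOR_RGB2HSV);W=z["W"];Z=W[...,2]
s=np.array([.6095,.0242]);a=np.radians(1.7);x=np.array([np.cos(a),np.sin(a)]);y=np.array([-x[1],x[0]])
D=W[...,:2]-s;U,V=D@x,D@y
print("tcp",(np.array([.6111,.0014])-s)@x)
for lo in(-.1,-.06,.02):
    m=(abs(Z-.13)<.004)&(V>lo)&(V<lo+.03)&(U<.03);print("sill",lo,m.sum(),np.percentile(U[m],99.5) if m.any() else 0)
t=(abs(Z-.158)<.004)&(abs(U)<.06)&(abs(V+.022)<.035)&(hsv[...,1]<60);print("tin",np.percentile(U[t],[1,99]),np.percentile(V[t],[1,99]))
h=(hsv[...,0]>22)&(hsv[...,0]<34)&(hsv[...,1]>200)&(Z<.135)&(U>0)
print("edge",np.nanmedian(U[h]),np.nanmedian(Z[h]))
t=(abs(Z-.18)<.008)&(abs(V)<.11)&(U>.06)&(hsv[...,1]<60)&(hsv[...,2]>100);print("rod",t.sum(),np.percentile(U[t],[1,5,50]) if t.any() else 0)
E
```

```text
tcp 0.0009229054110504241
sill -0.1 4916 0.0005185846083502064
sill -0.06 7451 -0.04627700446426257
sill 0.02 27904 1.5157279742259074e-05
tin [-0.0457714   0.05959963] [-0.04292301  0.00923874]
edge 0.029296633101587862 0.11344953425409315
rod 4595 [0.07267058 0.07317646 0.07532464]
```

The sill agrees to within 1 mm. The tin centre is about 17 mm before the sill, and the flap is about half open. Push 7 mm further.

{"name": "play_rows", "arguments": {
  "increments": [
    [[0, 2, -1], [0, 0, 0], 0],
    [[0, 4, -1], [0, 0, 0], 0],
    [[0, 6, -1], [0, 0, 0], 0],
    [[0, 7, -1], [0, 0, 0], 0],
    [[0, 7, -1], [0, 0, 0], 0]
  ]
}}

```text
time: 5.2
ee_pos: [0.6181, 0.0016, 0.1531]
tcp_rot: [-180.0, -0.0, 91.7]
wrist_force: [-4.3, 0.3, -0.7]
opening: 0.0855
grasp_force: 1.6
```

```bash
python3 - <<'E'
from h import *
cloud("wrist","pics/w3.png")
z=np.load("wrist.npz");hsv=cv2.cvtColor(z["p"],cv2.COLOR_RGB2HSV);W=z["W"];Z=W[...,2]
s=np.array([.6095,.0242]);a=np.radians(1.7);x=np.array([np.cos(a),np.sin(a)])
U=(W[...,:2]-s)@x
h=(hsv[...,0]>22)&(hsv[...,0]<34)&(hsv[...,1]>200)&(Z<.135)&(U>0)
e=np.nanmedian(U[h]),np.nanmedian(Z[h])-.13;print("edge",e,"flap rad",np.arctan2(.05-e[1],.075-e[0])-np.radians(34))
o=telemetry.get_obs();print(o["ee_pos"],o["wrist_force"],o["opening"])
E
```

```text
edge (np.float64(0.04231401706948965), np.float64(-0.023964645948502228)) flap rad 0.5612754212584975
[0.61801569 0.00162717 0.1530879 ] [-4.4840618  -0.09438576 -0.95689486] 0.08521831547999115
```

Flap is at 0.56 rad. Now I close the jaws in small steps while shifting forward, so the front finger stays put and only the rear one advances.

{"name": "play_rows", "arguments": {
  "increments": [
    [[0, 1, 0], [0, 0, 0], 0.025],
    [[0, 2, -0.5], [0, 0, 0], 0.05],
    [[0, 3, -1], [0, 0, 0], 0.075],
    [[0, 4, -1.5], [0, 0, 0], 0.1],
    [[0, 4, -1.5], [0, 0, 0], 0.1],
    [[0, 4, -1.5], [0, 0, 0], 0.1]
  ]
}}

```text
time: 5.85
ee_pos: [0.6222, 0.0018, 0.1549]
tcp_rot: [180.0, -0.0, 91.7]
wrist_force: [-2.6, -0.2, 1.1]
opening: 0.0768
grasp_force: 1.5
```

{"name": "play_rows", "arguments": {
  "increments": [
    [[0, 1, -0.5], [0, 0, 0], 0.125],
    [[0, 2, -0.5], [0, 0, 0], 0.15],
    [[0, 3.5, -1], [0, 0, 0], 0.175],
    [[0, 4.5, -1], [0, 0, 0], 0.2],
    [[0, 5.5, -1.5], [0, 0, 0], 0.225],
    [[0, 6.5, -1.5], [0, 0, 0], 0.25],
    [[0, 7.5, -2], [0, 0, 0], 0.27],
    [[0, 7.5, -2], [0, 0, 0], 0.27],
    [[0, 7.5, -2], [0, 0, 0], 0.27]
  ]
}}

```text
time: 6.75
ee_pos: [0.6295, 0.002, 0.1566]
tcp_rot: [-180.0, -0.0, 91.7]
wrist_force: [-4.0, -0.0, -0.1]
opening: 0.0623
grasp_force: 1.6
```

```bash
python3 - <<'E'
from h import *
cloud("wrist","pics/w4.png");cloud("scene","pics/s4.png")
a=cv2.imread("pics/w4.png");b=cv2.imread("pics/s4.png")[130:370,180:500]
cv2.imwrite("pics/c4.png",np.hstack([cv2.resize(a,(400,300)),cv2.resize(b,(400,300))]))
E
```

```text
(no output)
```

View pics/c4.png

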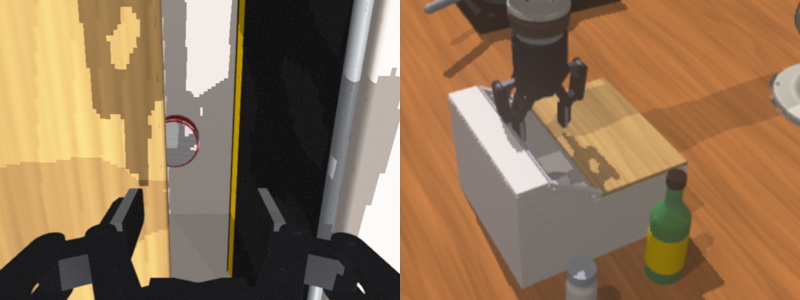

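The tin lies on the caddy floor (180,140 in the left panel), and the flap is still held open. Draw back, then rise clear.

{"name": "play_rows", "arguments": {
  "increments": [
    [[0, -5, 0], [0, 0, 0], 0.27],
    [[0, -11, 0], [0, 0, 0], 0.27],
    [[0, -18, 0], [0, 0, 0], 0.27],
    [[0, -26, 0], [0, 0, 0], 0.27],
    [[0, -34, 0], [0, 0, 0], 0.27],
    [[0, -42, 0], [0, 0, 0], 0.27],
    [[0, -50, 0], [0, 0, 0], 0.27],
    [[0, -58, 0], [0, 0, 0], 0.27],
    [[0, -68, 0], [0, 0, 0], 0.27],
    [[0, -80, -4], [0, 0, 0], 0.27],
    [[0, -90, -18], [0, 0, 0], 0.27],
    [[0, -95, -35], [0, 0, 0], 0.27],
    [[0, -95, -55], [0, 0, 0], 0.27],
    [[0, -95, -75], [0, 0, 0], 0.27],
    [[0, -95, -95], [0, 0, 0], 0.27],
    [[0, -95, -110], [0, 0, 0], 0.27],
    [[0, -95, -115], [0, 0, 0], 0.27],
    [[0, -95, -115], [0, 0, 0], 0.27]
  ]
}}

```text
time: 8.65
ee_pos: [0.5346, -0.0008, 0.273]
tcp_rot: [179.9, 0.0, 91.7]
wrist_force: [0.0, -0.6, 0.6]
opening: 0.0626
grasp_force: 0.0
```

```bash
python3 - <<'E'
from h import *
cloud("wrist","pics/w5.png");cloud("scene","pics/s5.png")
a=cv2.imread("pics/w5.png");b=cv2.imread("pics/s5.png")[130:430,180:580]
cv2.imwrite("pics/c5.png",np.hstack([cv2.resize(a,(400,300)),cv2.resize(b,(400,300))]))
E
```

```text
(no output)
```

View pics/c5.png

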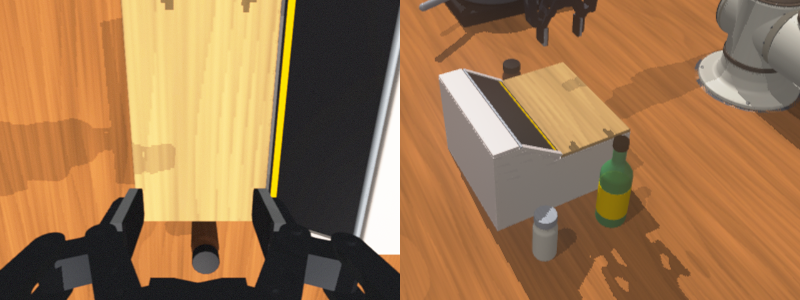

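The flap is shut, with its stripe back at the sill (column ~285, left panel). The ledge is empty, the oil, salt and pepper are standing where they were, and the gripper is clear.

```bash
python3 -c "
from workcell import workorder;print(workorder.job_done())"
```

```text
the job is handed in; nothing more can be done
None
```

The tin is in the caddy, pushed over the sill without being lifted while the front finger held the flap open; the flap has fallen shut, the oil, salt and pepper stand untouched, and the job is handed in at about 9 s.

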